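# Lock the hand drive's crank shaft with its locking pin

### The arm

A 7-joint arm with a two-finger parallel gripper is mounted at the origin on a cart in front of the work surface, level with it; the furniture and walls round the work are solid. World frame = base frame: x ahead of the robot, y to its left, z up, the work surface at z = 0. Lengths are in m, angles in rad, forces in N, time in s.
With the tool pointing down it reaches from about 0.425 to 1.025 m from the base axis. Payload 9.4 kg.
Tool frame: the origin (TCP) lies at the very end of the fingers, on their centre line; the grasp point (between the pads) lies 19 mm behind it; z points along the fingers, y is the line along which they close (so a half turn about z gives the same grasp; the last joint's range is limited). The gripper opens to 93 mm and grips with 3 to 60 N. Pads are 15 mm wide; open, the fingers measure 128 mm over their backs; the gripper's body (75 mm by 188 mm) begins 65 mm behind the grasp point.
Start: joints at [-1.201, 0.599, -0.003, 1.599, 0.002, 0.943, -0.08], TCP at [0.313, 0.654, 0.219] pointing down, gripper open.
Joint ranges: [-2.57, 2.57], [-0.35, 1.97], [-1.29, 1.29], [0.11, 2.56], [-1.05, 4.19], [0.11, 1.86], [-2.63, 2.63]. Speed limits (rad/s): [2.22, 2.22, 3.01, 3.01, 3.14, 3.14, 3.14].

### API

Orientations are given as a unit quaternion [x, y, z, w].
In Python, from rig import bot gives the robot as it stands. The module is installed in compiled form; this text tells all that it offers.
- The arm moves only by the tool play_rows, never from a script. Its argument "plan" is text: rows parted by semicolons, each of 7 numbers parted by spaces: the shift along the tool's x, y, z in cm, then the turn, a rotation vector about the tool's x, y, z in rad, then the opening, from 0 (shut) to 1 (fully open). A call has 1 to 20 rows; each row shifts and turns the commanded pose from where the row before left it, along the tool's axes as they then stand; what a row does not reach is not made up. A row lasts 1/12 s, in which the tool goes at most 41.7 mm and 7.16 degrees, less where a joint would pass 70% of its speed; a pose out of reach is approached as far as the arm can. A call with a gripper value outside its range is refused whole. The fingers move at their own pace and stop on an object; the grip force is fixed at half the most. Time passes only in rows, so rows that do not move let the fingers close. It gives the time, the measured TCP pose, the force, the opening and the grip force at its end, in the units of the state.
- bot.read_state(): the state, without advancing time (a new reading comes with each control period).
- bot.read_camera(name): name is "scene" or "side" or "wrist"; returns a dict with "img" (420x560x3 uint8, red, green, blue), "fovy" (degrees; the focal length in pixels is half the picture's height over the tangent of half this angle, whatever the lens; pixels are square), "cx", "cy" (the principal point, pixels), "extrinsics" (4x4, takes a point from camera to world coordinates); the wrist camera has in their place "mount" (4x4, takes a point from camera to tool coordinates, whose origin is the TCP and whose axes are the flange's). Camera axes: x right, y down, z forward; pixel columns grow to the right and rows downward; lengths in m; the calibration is good to about 2 mm. A picture is of the moment at which its call begins: read the wrist's pose just before it. There is no depth.
- bot.finish_job(): hands the job in; it is judged then, once.
Trained networks look in a picture, given as the dict that the camera call returned (one of the last four; its "shot" number tells which), for a name from the list of things; names that differ only in an ending like _2 or _b are one class to them, and where a whole thing is asked for, a point or a joint stands for the part that bears it (a point fixed in the world has none). Each returns a list of dicts, best first, with "score" (0 to 1); they miss things now and then, are a little off and sometimes report something else, mostly with a low value. They report only what shows in the picture. A call takes as long as a camera call.
- bot.cut_out(picture, target): "pixels" (420x560 bool, what is visible of it) and "extent" ([left, top, width, height] in pixels, round what is visible of it).
The state is a dict: "time": time; "qpos": joint angles; "qvel": joint speeds; "effort": joint torques, N m; "position": TCP position; "tcp_rot": TCP orientation; "force": force on the tool from outside, world axes, zero at the start; "wrist_torque": the same for the moment, N m; "grip_width": finger opening in m; "grip_force": force on a finger pad.
Only numpy, scipy, OpenCV 4.12 (cv2) and the standard library are available. Lean on these libraries where they do the work, as an engineer would, in place of code of your own. Each camera call takes 0.05 s, during which the arm holds its last target. There are 200 camera calls.

### The job

Lock the hand drive of the table lift so that its crank can no longer turn and the table cannot creep during work: stand the long locking pin in the hole on top of the bearing block, turn the crank gently away from the robot until the shaft's hidden cross-hole comes under the pin and the pin drops in, then push the pin fully home with its collar seated on the block. Stop turning as soon as the pin catches, never force the crank or the pin, and leave the other things undisturbed.

Things in the scene. Friction and masses are not known exactly. Their poses are not given: they have to be found in the camera images.
- drive: Hand drive bolted to the worktop: 84 x 112 mm base plate, grey gearbox, aluminium bearing block (46 x 40 mm, top at z = 110 mm) with a plain 28 mm steel shaft through it along y, axis at z = 72 mm. Origin: under the pin hole, at worktop level; z up, x away from the robot, -y towards the crank. It is fixed.
- pin_hole (a point): Mouth of the upright 11.2 mm hole in the middle of the block's top, z = 110 mm in the drive's frame. Its rim is chamfered 2 mm. The hole is 24 mm deep down to the shaft (shaft top at z = 86 mm), then goes on below the shaft. The shaft's own cross-hole (12 mm, right through) cannot be seen: the block covers it.
- crank_grip (a point): Centre of the crank's black grip (19 mm thick, 50 mm long, lying along the drive's y, free to spin on its spindle). It circles the shaft axis at radius 55 mm, at y = -68 mm in the drive's frame. The crank is clamped on the shaft at an unknown angle, so its position does not tell where the cross-hole is.
- shaft_end (a point): Centre of the crank hub's outer face, on the shaft axis (y = -42 mm, z = 72 mm in the drive's frame). The cross-hole comes upright after the grip has been swung about 25 to 65 degrees over the top, from robot side to far side (towards the drive's +x). Friction asks 2 to 4 N at the grip; the crank stays where left and stops dead once the pin is in.
- lock_pin: Long locking pin, steel, about 70 g, stands upright in the pin stand (in either hole). Origin at its tip, z up its axis. Shank 10 mm thick, 70 mm long, tip tapered to 5 mm over 6 mm; then an 18 mm collar 4 mm thick; then a knurled 16 mm knob 26 mm high, top 100 mm above the tip.
- lock_pin_knob (a point): Middle of the long pin's knob, 87 mm above its tip: grip here. Set on the shaft the pin's tip is at z = 86 mm in the drive's frame; it drops by its own weight when the cross-hole comes under it, to about z = 49 mm on a spring ball that needs a push of roughly 10 N; fully home (collar on the block) the tip is at z = 40 mm.
- pin_stand: Aluminium stand, 36 x 88 x 34 mm, fixed, with two upright holes along its y (at -28 and +28 mm), 26 mm deep; the pins stand in them, tips 8 mm above the worktop, knob tops 108 mm (long) and 68 mm (short) up. Origin under its centre. A micromanipulator overhangs the worktop to the left of stand and drive (y over -0.17 m, 0.13 to 0.36 m up): keep the hand off it.
- short_pin: Short spare pin with the same collar and knob but a shank only 30 mm long: it does not reach through. Origin at its tip. Stays in the stand.
- oil_bottle: Brown bottle with a black cap, 46 mm wide, 95 mm high, behind the drive. Origin under its centre. Leave alone.
- blower: Grey rubber dust blower with a red nozzle, 107 mm long, lying left of the pin stand. Leave alone.
- forceps: Fine steel forceps, 129 mm long, lying near the front edge. Leave alone.

How it is judged:
By the outcome, as a careful person would: the job done as asked, in the order asked, and still so for the second after the job is handed in, with the robot touching nothing.
It also fails if it takes over 64 s, if anything falls off the work surface, if the arm or the gripper's body presses on something with over 40 N, if the wrist force passes 120 N, or if a joint passes its speed limit or range.

## Working session

There is one attempt and no reset: what is moved stays moved. The work goes in short steps, Python scripts to look and compute and a tool call to move; the robot and the scene stay as the last step left them, time stands still between calls to the robot, and variables do not carry over. Pictures are saved under pics/ and viewed, at most 10 in all, crops included, and the job is handed in when it is done.

Besides the shell and the picture viewer there is one more tool, called by a JSON object that holds its "name" and its "arguments". play_rows: Moves the arm, as the interface text tells. Its arguments: {"type":"object","properties":{"plan":{"type":"string"}},"required":["plan"]}

```bash
mkdir -p pics; cat > h.py <<'E'
import numpy as np, cv2
from rig import bot
from scipy.spatial.transform import Rotation as R
def cam(n):
    s=bot.read_state(); p=bot.read_camera(n)
    if 'mount' in p:
        T=np.eye(4);T[:3,:3]=R.from_quat(s['tcp_rot']).as_matrix();T[:3,3]=s['position']
        p['E']=T@np.array(p['mount'])
    else: p['E']=np.array(p['extrinsics'])
    p['f']=210/np.tan(np.radians(p['fovy'])/2)
    return p
def ray(p,u,v):
    d=p['E'][:3,:3]@np.array([(u-p['cx'])/p['f'],(v-p['cy'])/p['f'],1]); return p['E'][:3,3],d/np.linalg.norm(d)
def atz(p,u,v,z):
    o,d=ray(p,u,v); return o+d*(z-o[2])/d[2]
def proj(p,X):
    q=np.linalg.inv(p['E'])@np.append(X,1); return p['f']*q[0]/q[2]+p['cx'],p['f']*q[1]/q[2]+p['cy']
def tri(rs):
    A=np.zeros((3,3));b=np.zeros(3)
    for o,d in rs:
        M=np.eye(3)-np.outer(d,d);A+=M;b+=M@o
    return np.linalg.solve(A,b)
def save(p,n): cv2.imwrite(f'pics/{n}.png',p['img'][:,:,::-1])
E
python3 - <<'E'
from h import *
s=bot.read_state();print({k:np.round(v,3) for k,v in s.items()})
ims=[]
names=['drive','pin_hole','crank_grip','shaft_end','lock_pin','lock_pin_knob','pin_stand','short_pin','oil_bottle']
for n in ['scene','side','wrist']:
    p=cam(n);save(p,n+'0');print(n,p['E'].round(3).tolist(),p['f'],p['cx'],p['cy'])
    for t in names:
        for r in bot.cut_out(p,t)[:2]:
            m=r['pixels'];ys,xs=np.nonzero(m);print(t,round(r['score'],2),r['extent'],xs.mean().round(1),ys.mean().round(1))
E
```

```text
{'time': np.float64(0.0), 'qpos': array([-1.201,  0.6  , -0.003,  1.6  ,  0.002,  0.943, -0.08 ]), 'qvel': array([ 0.001, -0.001,  0.   ,  0.   ,  0.   ,  0.001,  0.   ]), 'effort': array([ 1.0000e-03, -7.6508e+01,  1.4980e+00, -2.5236e+01, -5.2000e-02,
        1.7000e-02,  0.0000e+00]), 'position': array([0.313, 0.653, 0.218]), 'tcp_rot': array([ 0.222,  0.975, -0.001, -0.   ]), 'force': array([-0.263, -0.141,  0.935]), 'wrist_torque': array([ 0.   , -0.002, -0.031]), 'grip_force': np.float64(0.0), 'grip_width': np.float64(0.093)}
scene [[0.838, -0.21, 0.504, 0.073], [-0.546, -0.336, 0.767, -0.87], [0.008, -0.918, -0.396, 0.464], [0.0, 0.0, 0.0, 1.0]] 451.3714431896325 276.7098181087849 209.0926843639855
drive 0.87 [271.9, 205.2, 81.0, 67.8] 305.2 239.0
pin_hole 0.87 [273.8, 209.7, 76.2, 65.6] 305.1 239.0
crank_grip 0.8 [321.4, 231.7, 26.0, 14.7] 333.3 238.5
crank_grip 0.39 [312.0, 226.4, 42.2, 16.1] 329.4 236.2
shaft_end 0.96 [313.3, 224.9, 40.8, 19.1] 329.5 235.9
lock_pin 0.53 [271.3, 239.8, 11.8, 41.0] 274.0 257.4
lock_pin_knob 0.54 [269.7, 240.9, 13.4, 40.5] 274.1 256.0
pin_stan
[... 505 characters left out ...]
.5, 177.2, 24.4, 42.0] 355.5 196.9
pin_hole 0.73 [285.9, 194.6, 83.1, 83.0] 324.0 235.4
crank_grip 0.78 [334.5, 251.0, 25.4, 20.7] 348.7 261.9
shaft_end 0.71 [325.8, 227.6, 42.7, 48.6] 346.6 253.1
lock_pin 0.53 [278.8, 268.2, 8.5, 28.8] 284.5 280.1
lock_pin_knob 0.66 [279.8, 268.5, 10.2, 27.0] 284.5 279.4
lock_pin_knob 0.38 [328.0, 229.0, 40.7, 47.8] 346.8 253.3
pin_stand 0.69 [244.4, 274.8, 54.2, 36.5] 270.7 292.8
short_pin 0.47 [250.8, 269.1, 13.4, 16.5] 255.0 277.5
short_pin 0.21 [280.7, 268.1, 5.3, 25.4] 284.4 280.6
wrist [[0.432, 0.87, 0.238, 0.247], [0.902, -0.417, -0.115, 0.686], [-0.0, 0.265, -0.964, 0.384], [0.0, 0.0, 0.0, 1.0]] 306.2615831273557 281.5153812787817 208.74407269597273
```

```bash
python3 - <<'E'
from h import *
a=cv2.imread('pics/scene0.png')[180:320,160:380];b=cv2.imread('pics/side0.png')[170:320,225:400]
cv2.imwrite('pics/sc_crop.png',cv2.resize(a,(792,504),interpolation=cv2.INTER_CUBIC));cv2.imwrite('pics/si_crop.png',cv2.resize(b,(700,600),interpolation=cv2.INTER_CUBIC))
E
```

```text
(no output)
```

View pics/sc_crop.png

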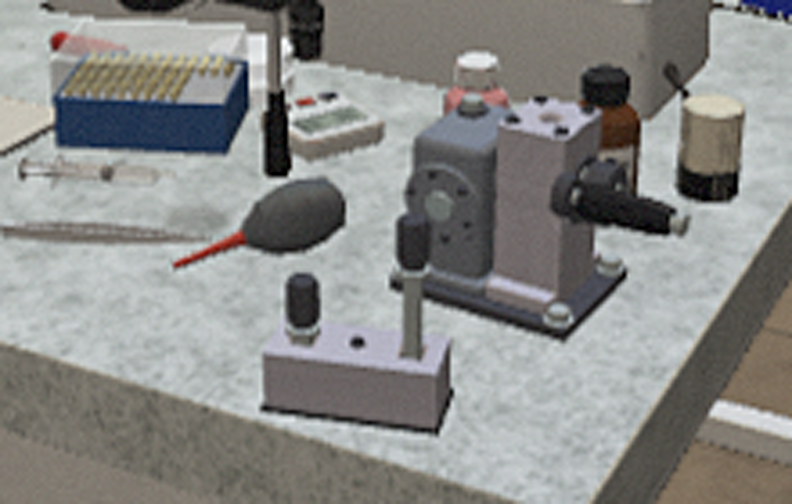

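View pics/si_crop.png

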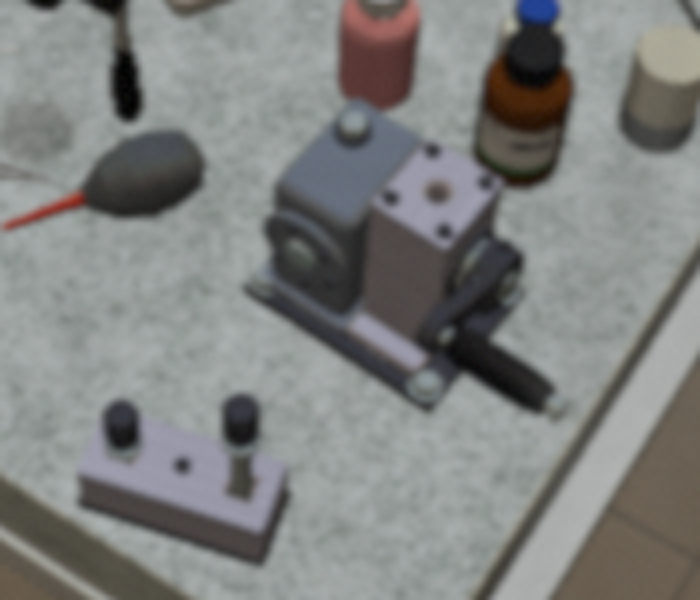

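```bash
python3 - <<'E'
from h import *
p=cam('scene');q=cam('side')
S=lambda u,v:(160+u/3.6,180+v/3.6)
D=lambda u,v:(225+u/4,170+v/4)
def t(n,a,b): print(n,tri([ray(p,*S(*a)),ray(q,*D(*b))]).round(4))
t('hole',(550,117),(438,191));print(atz(p,*S(550,117),.11),atz(q,*D(438,191),.11))
t('knob',(412,243),(241,418));t('short',(303,300),(121,428))
print('knobtop', atz(q,*D(241,407),.108),atz(p,*S(413,219),.108))
print('shortmid', atz(q,*D(121,428),.055),atz(p,*S(303,300),.055))
t('gripstart',(580,200),(468,345));t('gripend',(682,222),(550,400));t('grip mid',(630,210),(510,374))
t('hub',(612,186),(508,287))
for b in [(433,150),(485,182),(391,198),(445,232)]: print('bolt',atz(q,*D(*b),.11).round(4))
for b in [(540,102),(588,115),(511,118),(561,132)]: print('boltS',atz(p,*S(*b),.11).round(4))
for b in [(105,413),(286,468),(262,535),(80,467)]: print('stand',atz(q,*D(*b),.034).round(4))
E
```

```text
hole [ 0.5779 -0.2319  0.1071]
[ 0.5729427 -0.236176   0.11     ] [ 0.57772436 -0.2343727   0.11      ]
knob [ 0.4522 -0.288   0.091 ]
short [ 0.411  -0.252   0.0545]
knobtop [ 0.451457   -0.29228567  0.108     ] [ 0.44747448 -0.29388689  0.108     ]
shortmid [ 0.41168207 -0.25285046  0.055     ] [ 0.40989286 -0.25215492  0.055     ]
gripstart [ 0.5536 -0.2966  0.0904]
gripend [ 0.5761 -0.3396  0.0909]
grip mid [ 0.5643 -0.3192  0.0917]
hub [ 0.5904 -0.2749  0.0798]
bolt [ 0.5868 -0.2137  0.11  ]
bolt [ 0.5991 -0.2393  0.11  ]
bolt [ 0.557  -0.2285  0.11  ]
bolt [ 0.5697 -0.2548  0.11  ]
boltS [ 0.5808 -0.2168  0.11  ]
boltS [ 0.5921 -0.245   0.11  ]
boltS [ 0.5543 -0.226   0.11  ]
boltS [ 0.5659 -0.255   0.11  ]
stand [ 0.4117 -0.2322  0.034 ]
stand [ 0.4735 -0.2932  0.034 ]
stand [ 0.4495 -0.3174  0.034 ]
stand [ 0.3908 -0.2521  0.034 ]
```

View pics/scene0.png

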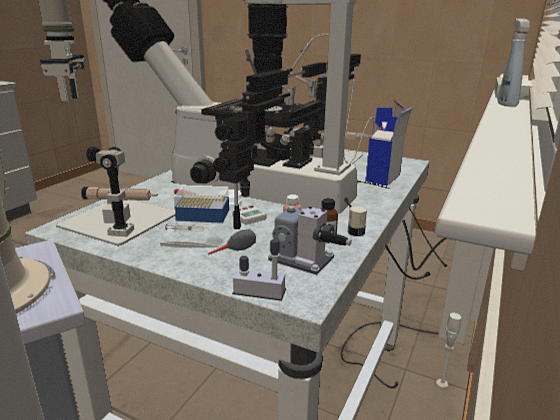

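View pics/side0.png

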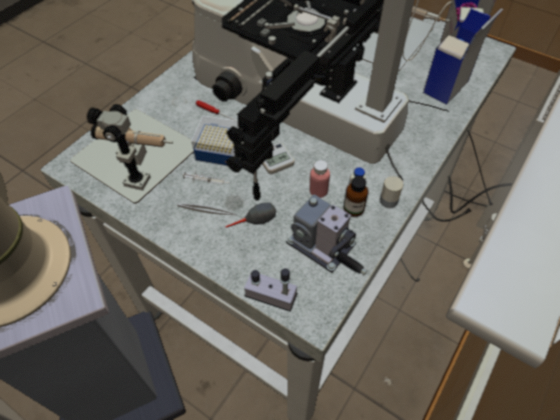

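```bash
python3 - <<'E'
from h import *
p=cam('scene');q=cam('side')
for n,a,b in [('tip',(236,228),(256,197)),('knob',(199,173),(238,163)),('topfront',(222,105),(270,95)),('optic top',(92,155),(95,115)),('optic rod',(150,193),(172,143)),('dark lens', (245,195),(0,0))][:5]:
    print(n,tri([ray(p,*a),ray(q,*b)]).round(3))
E
```

```text
tip [ 0.49  -0.074  0.032]
knob [ 0.436 -0.074  0.167]
topfront [ 0.501 -0.069  0.296]
optic top [0.255 0.129 0.182]
optic rod [0.37  0.103 0.079]
```

{"name": "play_rows", "arguments": {"plan": "0 -2.2 -2.6 0 0 0 1;0 -2.2 -2.6 0 0 0 1;0 -2.2 -2.6 0 0 0 1;0 -2.2 -2.6 0 0 0 1;0 -2.2 -2.6 0 0 0 1;0 -2.2 -2.6 0 0 0 1;0 -2.2 -2.6 0 0 0 1;0 -2.2 -2.6 0 0 0 1;0 -2.2 -2.6 0 0 0 1;0 -2.2 -2.6 0 0 0 1"}}

```text
time: 2.53
position: [0.2177, 0.4541, 0.48]
tcp_rot: [0.222, 0.975, 0.0, 0.0]
force: [0.7, 0.4, -0.3]
grip_width: 0.0929
grip_force: 0.0
```

{"name": "play_rows", "arguments": {"plan": "-4 0 0 0 0 0.08 1;-4 0 0 0 0 0.08 1;-4 0 0 0 0 0.08 1;-4 0 0 0 0 0.08 1;-4 0 0 0 0 0.08 1;-4 0 0 0 0 0.08 1;-4 0 0 0 0 0.08 1;-4 0 0 0 0 0.08 1;-4 0 0 0 0 0.08 1;-4 0 0 0 0 0.08 1;-4 0 0 0 0 0.08 1;-4 0 0 0 0 0.08 1;-4 0 0 0 0 0.08 1;-4 0 0 0 0 0.08 1;-4 0 0 0 0 0.08 1"}}

```text
time: 3.78
position: [0.5202, -0.0238, 0.4788]
tcp_rot: [0.735, 0.678, 0.0, 0.0]
force: [-0.2, 0.8, -0.1]
grip_width: 0.0929
grip_force: 0.0
```

{"name": "play_rows", "arguments": {"plan": "0 0 0 0 0 -0.08 1;-3.3 -0.85 0 0 0 0 1;-3.3 -0.85 0 0 0 0 1;-3.3 -0.85 0 0 0 0 1;-3.3 -0.85 0 0 0 0 1;-3.3 -0.85 0 0 0 0 1;-3.3 -0.85 0 0 0 0 1;-3.3 -0.85 0 0 0 0 1;-3.3 -0.85 0 0 0 0 1;0 0 3.5 0 0 0 1;0 0 3.5 0 0 0 1;0 0 3.5 0 0 0 1;0 0 3.5 0 0 0 1;0 0 3.5 0 0 0 1;0 0 3.5 0 0 0 1;0 0 0 0 0 0 1;0 0 0 0 0 0 1"}}

```text
time: 5.2
position: [0.4526, -0.286, 0.2683]
tcp_rot: [0.706, 0.708, -0.001, -0.001]
force: [-0.3, 0.8, 1.1]
grip_width: 0.0929
grip_force: 0.0
```

```bash
python3 - <<'E'
from h import *
p=cam('wrist');save(p,'w1');print(bot.read_state()['position'],p['E'][:3,3])
for t in ['lock_pin_knob','short_pin','pin_hole','crank_grip']:
    for r in bot.cut_out(p,t)[:1]:
        ys,xs=np.nonzero(r['pixels']);print(t,round(r['score'],2),r['extent'],xs.mean(),ys.mean())
np.savez('w1.npz',E=p['E'])
print(proj(p,[.4515,-.2895,.108]),proj(p,[.4515,-.2895,.034]),proj(p,[.577,-.2325,.11]))
E
```

```text
[ 0.45347268 -0.28674231  0.2697623 ] [ 0.45248141 -0.21276355  0.43397811]
lock_pin_knob 0.67 [277.3, 181.0, 18.1, 22.8] 284.09328358208955 193.8134328358209
short_pin 0.69 [241.3, 154.1, 14.7, 9.2] 248.9689440993789 156.416149068323
pin_hole 0.75 [322.9, 68.9, 104.9, 172.8] 377.2531319517621 135.75494672754948
crank_grip 0.87 [360.6, 197.5, 25.7, 41.4] 375.67486818980666 217.3145869947276
(np.float64(281.32256554830605), np.float64(197.63253439201495)) (np.float64(281.52887710294874), np.float64(184.8351425828534)) (np.float64(402.56829500912556), np.float64(144.9534285450385))
```

View pics/w1.png

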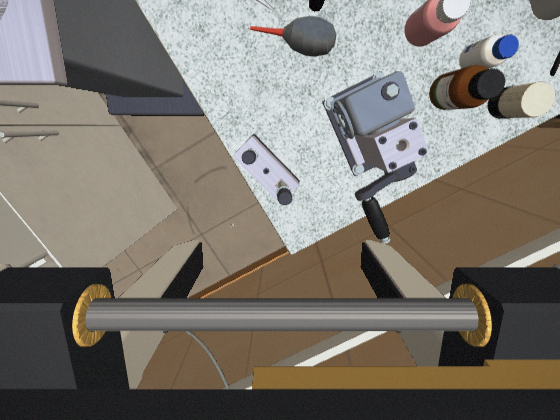

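{"name": "play_rows", "arguments": {"plan": "-0.25 0.15 3 0 0 0 1;0 0 3.4 0 0 0 1;0 0 3.4 0 0 0 1;0 0 3.2 0 0 0 0.6;0 0 3 0 0 0 0.45;0 0 2.6 0 0 0 0.4;0 0 0 0 0 0 0.35;0 0 0 0 0 0 0.35"}}

```text
time: 6.12
position: [0.4548, -0.2889, 0.083]
tcp_rot: [0.706, 0.708, 0.0, -0.0]
force: [0.4, -0.3, 0.7]
grip_width: 0.0639
grip_force: 0.0
```

```bash
python3 - <<'E'
from h import *
p=cam('wrist');save(p,'w2');s=bot.read_state();print(s['position'],s['tcp_rot'],s['force'],s['grip_width'])
x,y,z=s['position']
for dx in (0,.003): print(proj(p,[x+dx,y,.108]),proj(p,[x+dx+.008,y,.108]))
E
```

```text
[ 0.45537036 -0.28931117  0.0839655 ] [7.05795178e-01 7.08415651e-01 2.37974300e-04 6.13076954e-04] [-0.36192984  0.59776003  0.96928868] 0.060107314134094356
(np.float64(283.3588846153523), np.float64(275.59356691820966)) (np.float64(299.150305497066), np.float64(275.648001546043))
(np.float64(289.2806867854155), np.float64(275.61397997031213)) (np.float64(305.07204578120536), np.float64(275.66841438481845))
```

View pics/w2.png

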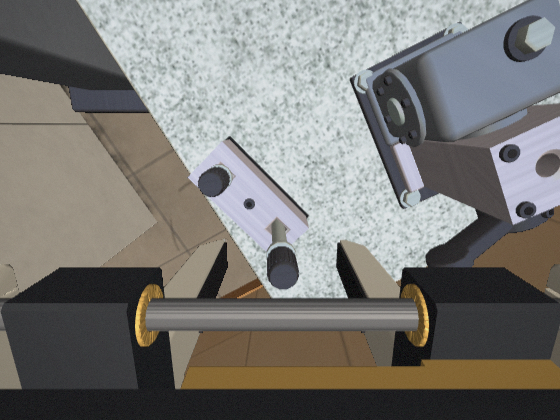

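{"name": "play_rows", "arguments": {"plan": "-0.1 0 0 0 0 0 0.1;0 0 0 0 0 0 0;0 0 0 0 0 0 0;0 0 0 0 0 0 0;0 0 0 0 0 0 0;0 0 0 0 0 0 0;0 0 0 0 0 0 0;0 0 0 0 0 0 0"}}

```text
time: 6.83
position: [0.4541, -0.2896, 0.0827]
tcp_rot: [0.706, 0.708, -0.0, -0.0]
force: [-2.3, 0.3, 4.6]
grip_width: 0.0155
grip_force: 29.8
```

{"name": "play_rows", "arguments": {"plan": "0 0 -1 0 0 0 0;0 0 -1.5 0 0 0 0;0 0 -1.5 0 0 0 0;0 0 -1.5 0 0 0 0;0 0 -1.5 0 0 0 0;0 0 -1.5 0 0 0 0;0 0 -1.5 0 0 0 0;0 0 -1.5 0 0 0 0;0 0 -1.5 0 0 0 0;0 0 -0.6 0 0 0 0;0 0 0 0 0 0 0;0 0 0 0 0 0 0"}}

```text
time: 7.83
position: [0.4548, -0.2894, 0.2187]
tcp_rot: [0.706, 0.709, 0.0, 0.0]
force: [0.4, -0.3, -1.6]
grip_width: 0.0154
grip_force: 29.8
```

```bash
python3 - <<'E'
from h import *
p=cam('scene');q=cam('side')
for n,c in (('scene',p),('side',q)):
    im=cv2.imread(f'pics/{n}0.png')
    for y,col in ((-.158,(0,0,255)),(-.135,(0,255,255)),(-.195,(0,255,0))):
        for x in (.55,.577,.605):
            a=proj(c,[x,y,.29]);b=proj(c,[x,y,.38]);cv2.line(im,tuple(int(v) for v in a),tuple(int(v) for v in b),col,1)
    cv2.imwrite(f'pics/{n}_m.png',im)
a=cv2.imread('pics/scene_m.png')[60:260,180:380];b=cv2.imread('pics/side_m.png')[40:240,220:420]
cv2.imwrite('pics/m.png',cv2.resize(np.hstack([a,b]),(800,400)))
s=bot.read_state();print(s['position'],s['grip_width'],s['force'],s['qpos'])
E
```

```text
[ 0.45442504 -0.2892774   0.21795928] 0.015311098591141216 [-0.28544393  0.14947987 -0.36774095] [ 0.02029458  0.43395314  0.62265527  2.05244257 -0.36228857  0.76362908
  0.86931931]
```

View pics/m.png

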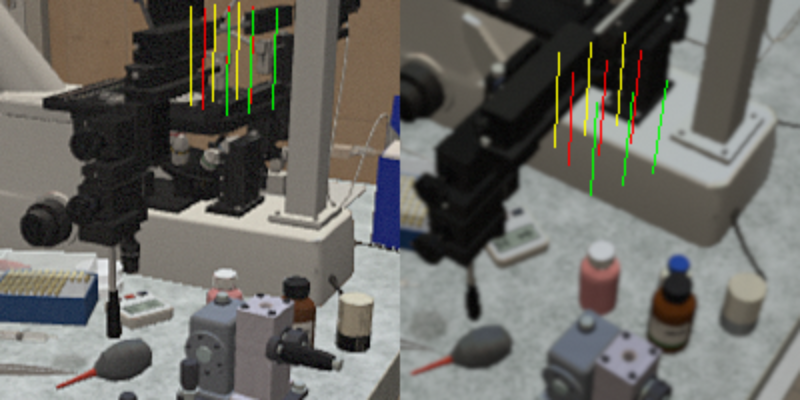

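{"name": "play_rows", "arguments": {"plan": "0.5 1.2 0 0 0 0 0;0.8 1.8 0 0 0 0 0;0.9 1.9 0 0 0 0 0;0.9 1.9 0 0 0 0 0;0.9 1.9 0 0 0 0 0;0.8 1.8 0 0 0 0 0;0.6 1.2 0 0 0 0 0;0.35 0.55 0 0 0 0 0;0 0 0 0 0 0 0;0 0 0 0 0 0 0"}}

```text
time: 8.77
position: [0.5763, -0.2318, 0.2182]
tcp_rot: [0.706, 0.708, -0.0, -0.0]
force: [-0.1, 0.1, -1.0]
grip_width: 0.0155
grip_force: 29.8
```

```bash
python3 - <<'E'
from h import *
p=cam('wrist');s=bot.read_state();print(s['position'],s['tcp_rot'],s['force'],s['qpos'].round(2))
x,y,z=s['position']
print('hole',proj(p,[.577,-.2325,.11]),'tip',proj(p,[x,y,z-.075]), 'below tip at .11', proj(p,[x,y,.11]))
print(proj(p,[x+.01,y,.11]),proj(p,[x,y+.01,.11]))
cv2.imwrite('pics/w3.png',cv2.resize(p['img'][110:310,180:400,::-1],(770,700))[:600]);q=cam('side')
for n,c in(('side',q),('scene',cam('scene'))): 
    save(c,n+'3');print(n,'hole',proj(c,[.577,-.2325,.11]),'tip',proj(c,[x,y,z-.075]))
a=cv2.imread('pics/side3.png')[150:270,260:420];b=cv2.imread('pics/scene3.png')[150:270,240:400]
cv2.imwrite('pics/c3.png',cv2.resize(np.hstack([a,b]),(800,300),interpolation=cv2.INTER_CUBIC))
cv2.imwrite('pics/all3.png',np.vstack([cv2.resize(cv2.imread('pics/w3.png'),(385,300)),np.zeros((0,385,3),np.uint8)]))
big=np.zeros((600,800,3),np.uint8);big[:300]=cv2.imread('pics/c3.png');big[300:,:420]=cv2.resize(p['img'][135:285,190:400,::-1],(420,300));cv2.imwrite('pics/all3.png',big)
E
```

```text
[ 0.57595276 -0.23229467  0.21849045] [ 7.06057581e-01  7.08154287e-01 -3.84113151e-04 -2.25065444e-04] [-1.12069338 -0.13761779 -1.59091873] [-0.11  0.54  0.61  1.87 -0.4   0.86  0.7 ]
hole (np.float64(282.8613088797343), np.float64(207.4498940096762)) tip (np.float64(281.6988452014259), np.float64(217.8609253876181)) below tip at .11 (np.float64(281.73146444731765), np.float64(207.23158987032343))
(np.float64(292.53035355237887), np.float64(207.2723485161048)) (np.float64(281.7717663794906), np.float64(196.7070160658466))
side hole (np.float64(333.6333651382388), np.float64(217.12106488355184)) tip (np.float64(334.61569191378715), np.float64(206.29288072606317))
scene hole (np.float64(313.28958199468764), np.float64(211.41383519774658)) tip (np.float64(313.48532272877804), np.float64(195.5675687895582))
```

View pics/all3.png

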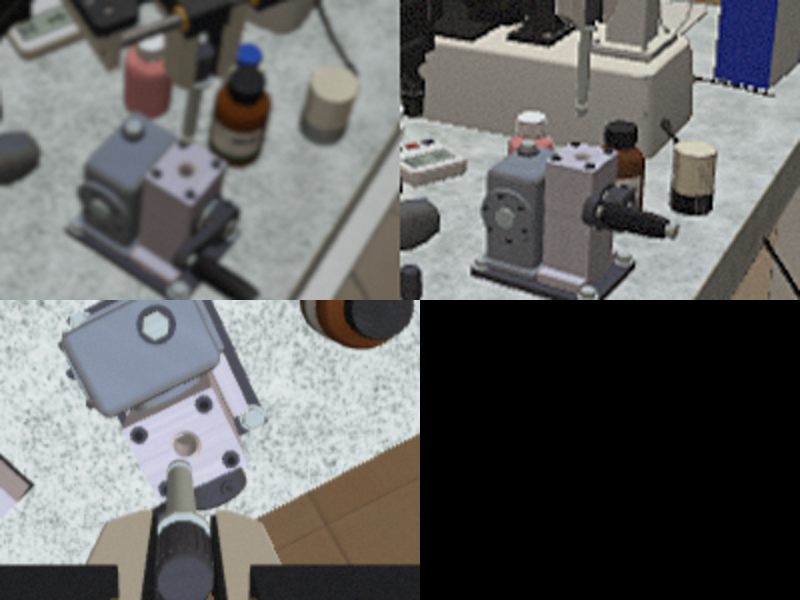

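```bash
python3 - <<'E'
from h import *
p=cam('wrist');s=bot.read_state();g=p['img'].astype(int)
for r in (216,218,221,226,231,236,241,246,255,262): print(r,g[r,266:300].sum(1)//3)
print('holerows')
for r in (201,204,207,210,213): print(r,g[r,270:298].sum(1)//3)
x,y,z=s['position']
for h in (0,.01,.03,.05,.07): print(h,np.round(proj(p,[x,y,z-.0747+h]),1),np.round(proj(p,[x-.005,y,z-.0747+h]),1),np.round(proj(p,[x+.005,y,z-.0747+h]),1))
E
```

```text
216 [214 213 218 216 218 215 216 216 214 149 146 143 179 182 180 171 160 141
 170 210 209 210 206 208 206 208 208 209 210 211 214 218 217 220]
218 [216 215 214 217 212 213 211 208 141 179 156 134 133 133 145 148 166 174
 188 174 206 209 206 210 210 212 216 217 220 218 218 219 214 215]
221 [209 206 208 209 210 209 212 171 108  92  91 107 117 125 134 135 139 142
 141 158 215 217 218 218 220 216 216 213 214 215 214 217 217 216]
226 [210 208 207 205 136  86  81  87  92  93  95 106 117 125 131 136 138 142
 140 139 174 214 215 212 169 130 103  84  81  78  83  80  83  83]
231 [193 210 213 213 149  84  79  84  90  91  96 103 117 125 130 134 140 137
 138 142 142  68  72  75  80  79  79  79  83  80  83  82  81  82]
236 [207 205 211 194 140  73  42  77  94  92  94 105 116 122 130 136 141 140
 141 142 136 120  81  77  74  75  75  80  80  79  83  81  73  65]
241 [ 72  48  48  54  66  78  80  89  96 111 122 162 164 167 168 169 172 175
 178 179 156 147 176 209 223 214 186 166 186 210 226 190 152 150]
246 [ 27  24  41  95 179 199 204 205 175 114 114  74  51  49  49  48  50  46
  56  67  97 126 128 2
[... 397 characters left out ...]
0 212 214 215 211 210 205 178 136 102 103 102 101 104 104 105 102 101
 128 148 192 212 212 216 217 215 214 214]
207 [211 212 215 214 212 208 208 152 150 158 159 147 144 134 128 110 101  99
 116 173 170 213 215 212 212 211 210 208]
210 [209 207 206 208 210 213 215 209 178 156 152 149 140 134 125 107 101 140
 191 188 200 206 210 210 212 211 210 211]
213 [213 213 212 213 216 217 217 216 214 214 211 205 201 203 202 212 210 210
 208 209 212 211 209 209 207 208 206 206]
0 [282.2 217.4] [276.1 217.3] [288.3 217.4]
0.01 [282.2 221.1] [275.9 221. ] [288.6 221.1]
0.03 [282.3 229.4] [275.4 229.4] [289.2 229.4]
0.05 [282.3 239.4] [274.8 239.4] [289.9 239.4]
0.07 [282.4 251.5] [274.1 251.4] [290.8 251.5]
```

{"name": "play_rows", "arguments": {"plan": "0.1 0.27 0 0 0 0 0;0 0 1.2 0 0 0 0;0 0 1.2 0 0 0 0;0 0 0.5 0 0 0 0;0 0 0.2 0 0 0 0;0 0 0.2 0 0 0 0;0 0 0.2 0 0 0 0;0 0 0.2 0 0 0 0;0 0 0 0 0 0 0"}}

```text
time: 9.72
position: [0.5796, -0.2307, 0.1814]
tcp_rot: [0.706, 0.709, -0.0, -0.0]
force: [-0.2, 0.5, -1.1]
grip_width: 0.0154
grip_force: 29.8
```

{"name": "play_rows", "arguments": {"plan": "0 0 0.15 0 0 0 0;0 0 0.15 0 0 0 0;0 0 0.15 0 0 0 0;0 0 0 0 0 0 0"}}

```text
time: 10.05
position: [0.5794, -0.2308, 0.177]
tcp_rot: [0.706, 0.708, -0.0, -0.0]
force: [-0.8, -2.4, -0.0]
grip_width: 0.0155
grip_force: 29.8
```

{"name": "play_rows", "arguments": {"plan": "-0.07 0 0.1 0 0 0 0;0 0 0.1 0 0 0 0;0 0 0.1 0 0 0 0;0 0 0 0 0 0 0"}}

```text
time: 10.38
position: [0.5795, -0.2313, 0.1739]
tcp_rot: [0.706, 0.709, -0.0, -0.0]
force: [-1.4, -0.5, -1.0]
grip_width: 0.0152
grip_force: 29.8
```

{"name": "play_rows", "arguments": {"plan": "0 -0.04 0.15 0 0 0 0;0 0 0.15 0 0 0 0;0 0 0.15 0 0 0 0;0 0 0.15 0 0 0 0;0 0 0 0 0 0 0"}}

```text
time: 10.8
position: [0.5792, -0.2313, 0.1678]
tcp_rot: [0.706, 0.709, -0.0, -0.0]
force: [-1.2, -0.7, -1.0]
grip_width: 0.0154
grip_force: 29.8
```

{"name": "play_rows", "arguments": {"plan": "0 0 0.15 0 0 0 0;0 0 0.15 0 0 0 0;0 0 0.1 0 0 0 0;0 0 0 0 0 0 0"}}

```text
time: 11.13
position: [0.5792, -0.2313, 0.1639]
tcp_rot: [0.706, 0.709, -0.0, -0.0]
force: [-0.3, -1.1, -2.1]
grip_width: 0.0148
grip_force: 29.8
```

{"name": "play_rows", "arguments": {"plan": "0 0 0 0 0 0 0.1;0 0 0 0 0 0 0.25;0 0 0 0 0 0 0.4;0 0 0 0 0 0 0.4;0 0 0 0 0 0 0.4;0 0 0 0 0 0 0.4"}}

```text
time: 11.63
position: [0.5795, -0.2313, 0.1643]
tcp_rot: [0.706, 0.709, 0.0, 0.0]
force: [0.6, 1.1, 0.4]
grip_width: 0.037
grip_force: 0.0
```

{"name": "play_rows", "arguments": {"plan": "0 0 -1 0 0 0 0.4;0 0 -2 0 0 0 0.4;0 0 -2 0 0 0 0.4;0 0 -2 0 0 0 0.4;0 0 -2 0 0 0 0.4;-2 -0.5 0 0 0 0 0.4;-3 -0.5 0 0 0 0 0.4;-3 -0.5 0 0 0 0 0.4;0 0 0 0 0 0 0.4;0 0 0 0 0 0 0.4"}}

```text
time: 12.47
position: [0.5637, -0.3136, 0.2551]
tcp_rot: [0.707, 0.707, -0.0, 0.001]
force: [0.6, 1.4, 0.1]
grip_width: 0.0372
grip_force: 0.0
```

```bash
python3 - <<'E'
from h import *
ps={n:cam(n) for n in('wrist','side','scene')}
s=bot.read_state();print(s['position'],s['force'],s['qpos'].round(2))
rs=[]
for n,c in ps.items():
    save(c,n+'4')
    for r in bot.cut_out(c,'crank_grip')[:1]:
        ys,xs=np.nonzero(r['pixels']);print(n,round(r['score'],2),r['extent'],xs.mean(),ys.mean())
    h=np.array([.5775,-.232,0])
    print(n,'knobtop pred tip86',proj(c,h+[0,0,.186]),'hole',proj(c,h+[0,0,.11]),'grip pred',proj(c,[.5643,-.3192,.0917]))
w=ps['wrist']
big=np.zeros((600,800,3),np.uint8)
big[:420,:560]=w['img'][:,:,::-1]
big[420:600,:200]=cv2.resize(ps['side']['img'][170:260,290:390,::-1],(200,180));big[420:600,200:400]=cv2.resize(ps['scene']['img'][170:260,270:370,::-1],(200,180))
cv2.imwrite('pics/all4.png',big)
E
```

```text
[ 0.56500279 -0.31031894  0.25429258] [ 0.27737264  0.50537059 -0.44256267] [ 0.01  0.53  0.63  1.78 -0.37  0.95  0.8 ]
wrist 0.92 [266.2, 173.5, 27.1, 46.0] 279.532967032967 196.4793956043956
wrist knobtop pred tip86 (np.float64(300.8752082097905), np.float64(112.82797954052894)) hole (np.float64(296.0813240352717), np.float64(115.63519366818522)) grip pred (np.float64(282.36244564042045), np.float64(198.60372457736065))
side 0.54 [335.5, 252.0, 28.6, 21.2] 349.45454545454544 262.7310606060606
side knobtop pred tip86 (np.float64(337.45198766768914), np.float64(190.88548954507922)) hole (np.float64(333.7398487353479), np.float64(216.8137442559921)) grip pred (np.float64(351.05790624712125), np.float64(263.1400005343643))
scene 0.67 [321.6, 231.8, 27.6, 16.1] 333.29571984435796 238.91050583657588
scene knobtop pred tip86 (np.float64(314.9428030728914), np.float64(174.45648391866274)) hole (np.float64(313.3376595414505), np.float64(211.27266157835467)) grip pred (np.float64(336.42674832586493), np.float64(238.429415623451))
```

View pics/all4.png

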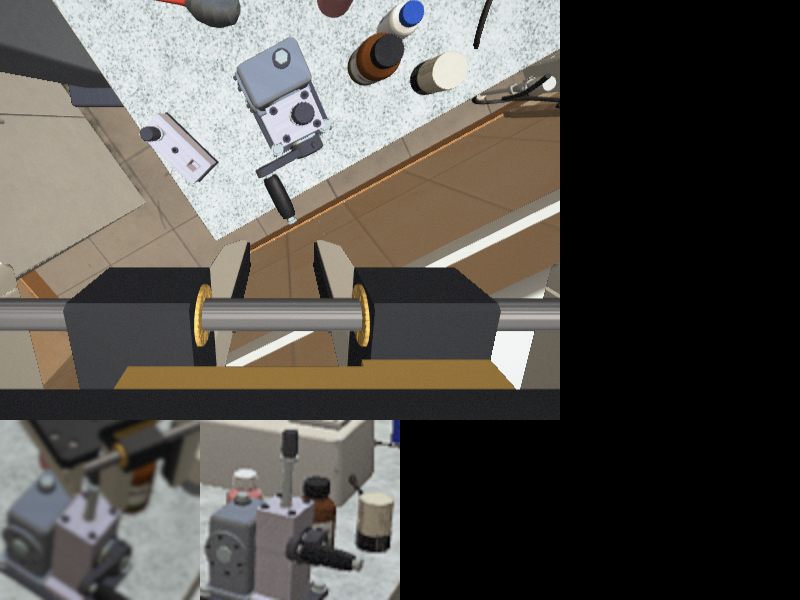

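{"name": "play_rows", "arguments": {"plan": "-1.2 0.1 0 0 0 0 0.42;0 0 0 0 0 -0.116 0.42;0 0 0 0 0 -0.116 0.42;0 0 0 0 0 -0.116 0.42;0 0 0 0 0 -0.116 0.42;0 0 2 0 0 0 0.42;0 0 3 0 0 0 0.42;0 0 3 0 0 0 0.42;0 0 2 0 0 0 0.42;0 0 1 0 0 0 0.42;0 0 0 0 0 0 0.42"}}

```text
time: 13.68
position: [0.5648, -0.3233, 0.142]
tcp_rot: [0.524, 0.852, -0.0, -0.002]
force: [0.2, 0.4, 1.4]
grip_width: 0.0392
grip_force: 0.0
```

```bash
python3 - <<'E'
from h import *
w=cam('wrist');s=bot.read_state();print(s['position'],s['tcp_rot'],s['force'],s['qpos'].round(2))
T=np.linalg.inv(w['E'])
M=R.from_quat(s['tcp_rot']).as_matrix();print('toolx',M[:,0],'tooly',M[:,1])
r=bot.cut_out(w,'crank_grip')[0];m=r['pixels'];ys,xs=np.nonzero(m);print(r['score'],r['extent'])
for row in range(ys.min(),ys.max()+1,4): c=np.nonzero(m[row])[0];print(row,c.min(),c.max(),(c.min()+c.max())/2)
x=np.array(s['position'])
for z in (.08,.09):
  for k in (.015,.0,-.01): 
    X=x+M[:,0]*k;X[2]=z;print(z,k,np.round(proj(w,X),1),np.round(proj(w,X+M[:,1]*.0095),1))
save(w,'w5')
E
```

```text
[ 0.56547243 -0.32379901  0.14364495] [ 5.23964817e-01  8.51739645e-01 -2.48419839e-04 -6.20787038e-04] [0.17730249 0.07740814 0.99467532] [ 0.16  0.63  0.42  1.86 -0.37  0.73  1.26]
toolx [-4.50920971e-01  8.92563523e-01  7.97171352e-04] tooly [ 0.89256291  0.45092162 -0.00107372]
0.98 [272.4, 183.6, 20.4, 69.9]
184 275 290 282.5
188 272 293 282.5
192 271 294 282.5
196 270 294 282.0
200 271 294 282.5
204 271 294 282.5
208 271 294 282.5
212 271 294 282.5
216 271 293 282.0
220 271 293 282.0
224 271 293 282.0
228 271 293 282.0
232 271 293 282.0
236 270 293 281.5
240 271 293 282.0
244 271 292 281.5
248 272 291 281.5
0.08 0.015 [282.7 204.9] [295.1 204.9]
0.08 0.0 [282.7 223.5] [294.9 223.5]
0.08 -0.01 [282.7 235.6] [294.7 235.6]
0.09 0.015 [282.7 208.3] [295.6 208.3]
0.09 0.0 [282.7 227.6] [295.4 227.6]
0.09 -0.01 [282.7 240.1] [295.2 240.1]
```

{"name": "play_rows", "arguments": {"plan": "0 -0.05 2 0 0 0 0.42;0 0 2 0 0 0 0.42;0 0 1.5 0 0 0 0.42;0 0 0.8 0 0 0 0.42;0 0 0.5 0 0 0 0.42;0 0 0 0 0 0 0.3;0 0 0 0 0 0 0.24;0 0 0 0 0 0 0.24;0 0 0 0 0 0 0.24;0 0 0 0 0 0 0.24"}}

```text
time: 14.62
position: [0.5656, -0.3238, 0.0769]
tcp_rot: [0.524, 0.852, 0.0, 0.001]
force: [-0.0, 0.5, -0.2]
grip_width: 0.0221
grip_force: 0.0
```

{"name": "play_rows", "arguments": {"plan": "0 0 0 0 0 0 0.2;0 0 0 0 0 0 0.15;0 0 0 0 0 0 0.1;0 0 0 0 0 0 0.1;0 0 0 0 0 0 0.1"}}

```text
time: 15.03
position: [0.5652, -0.3239, 0.0763]
tcp_rot: [0.524, 0.852, -0.0, 0.0]
force: [-0.6, -0.3, 2.2]
grip_width: 0.0178
grip_force: 30.0
```

```bash
cat > st.py <<'E'
from h import *
a=np.radians(26.5);X=np.array([np.cos(a),np.sin(a),0]);Y=np.array([-np.sin(a),np.cos(a),0]);H=np.array([.579,-.2315,0])
def st():
    s=bot.read_state();p=np.array(s['position'])-H;f=np.array(s['force'])
    print('t',round(float(s['time']),2),'drv xyz mm',(1000*np.array([p@X,p@Y,p[2]])).round(1),'F drv',np.round([f@X,f@Y,f[2]],1),'w',round(1000*float(s['grip_width']),1),s['grip_force'].round(1),'tq',np.round(s['wrist_torque'],2))
st()
E
python3 st.py
```

```text
Traceback (most recent call last):
  File "st.py", line 6, in <module>
    st()
    ~~^^
  File "st.py", line 5, in st
    print('t',round(float(s['time']),2),'drv xyz mm',(1000*np.array([p@X,p@Y,p[2]])).round(1),'F drv',np.round([f@X,f@Y,f[2]],1),'w',round(1000*float(s['grip_width']),1),s['grip_force'].round(1),'tq',np.round(s['wrist_torque'],2))
                                                                                                                                                                          ^^^^^^^^^^^^^^^^^^^^^
AttributeError: 'float' object has no attribute 'round'
```

{"name": "play_rows", "arguments": {"plan": "0 0.065 -0.18 0 0 0 0.1;0 0.065 -0.18 0 0 0 0.1;0 0.08 -0.175 0 0 0 0.1;0 0.08 -0.175 0 0 0 0.1;0 0 0 0 0 0 0.1"}}

```text
time: 15.45
position: [0.5682, -0.3222, 0.0835]
tcp_rot: [0.524, 0.852, 0.0, 0.0]
force: [1.0, -0.2, -1.8]
grip_width: 0.0174
grip_force: 30.0
```

```bash
sed -i "s/s\['grip_force'\].round(1)/s['grip_force']/" st.py; cat >> st.py <<'E'
w=cam('wrist');r=bot.cut_out(w,'crank_grip')
if r: m=r[0]['pixels'];ys,xs=np.nonzero(m);print(r[0]['score'],r[0]['extent'])
k=bot.cut_out(w,'lock_pin_knob')
if k: print('knob',k[0]['score'],k[0]['extent'],'pred top up/down',np.round(proj(w,H+[0,0,.186]),0),np.round(proj(w,H+[0,0,.149]),0))
save(w,'wl')
E
python3 st.py
```

```text
t 15.45 drv xyz mm [-50.1 -76.4  83.5] F drv [ 0.9 -0.6 -1.8] w 17.4 29.997936614672653 tq [-0.29 -0.12 -0.05]
0.83 [264.6, 206.6, 31.0, 92.5]
knob 0.66 [377.3, 69.8, 148.6, 83.6] pred top up/down [541. 111.] [444. 116.]
```

{"name": "play_rows", "arguments": {"plan": "0 0.09 -0.17 0 0 0 0.1;0 0.09 -0.17 0 0 0 0.1;0 0.1 -0.165 0 0 0 0.1;0 0.1 -0.165 0 0 0 0.1;0 0 0 0 0 0 0.1"}}

```text
time: 16.02
position: [0.5721, -0.3202, 0.0902]
tcp_rot: [0.524, 0.852, 0.0, 0.0]
force: [4.7, 0.3, -4.5]
grip_width: 0.0175
grip_force: 30.0
```

```bash
python3 st.py;python3 - <<'E'
from h import *
n={c:cam(c) for c in('side','scene')}
im=np.hstack([cv2.imread('pics/side4.png')[170:290,290:410],n['side']['img'][170:290,290:410,::-1],n['scene']['img'][150:270,260:380,::-1]])
big=np.zeros((600,800,3),np.uint8);big[:267]=cv2.resize(im,(800,267));big[270:585,:420]=cv2.resize(cv2.imread('pics/wl.png'),(420,315));cv2.imwrite('pics/all6.png',big)
E
```

```text
t 16.02 drv xyz mm [-45.8 -76.3  90.2] F drv [ 4.3 -1.8 -4.5] w 17.5 30.015722539974377 tq [ 0.05 -0.98 -0.05]
0.76 [266.8, 208.0, 31.1, 92.4]
knob 0.59 [360.6, 77.9, 121.3, 73.3] pred top up/down [496. 113.] [421. 117.]
```

View pics/all6.png

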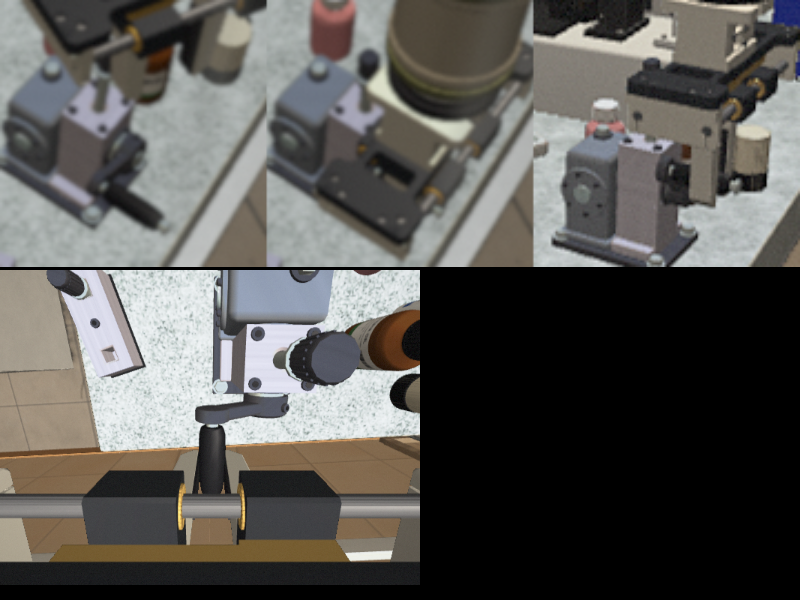

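{"name": "play_rows", "arguments": {"plan": "0 0.18 -0.05 0 0 0 0.1;0 0.12 -0.1 0 0 0 0.1;0 0.12 -0.11 0 0 0 0.1;0 0 0 0 0 0 0.1"}}

```text
time: 16.6
position: [0.5745, -0.3191, 0.0928]
tcp_rot: [0.524, 0.852, -0.0, -0.0]
force: [0.3, -2.3, -2.5]
grip_width: 0.0175
grip_force: 30.0
```

```bash
cat >> st.py <<'E'
for n in ('side','scene'):
    c=cam(n);k=bot.cut_out(c,'lock_pin_knob')
    for i in k[:2]: print(n,round(i['score'],2),i['extent'])
    save(c,n+'l')
E
python3 st.py
```

```text
t 16.6 drv xyz mm [-43.1 -76.4  92.8] F drv [-0.8 -2.2 -2.5] w 17.5 30.000391117064282 tq [-0.42  0.03 -0.03]
0.97 [265.3, 204.8, 32.9, 94.4]
knob 0.58 [358.4, 80.5, 105.6, 70.7] pred top up/down [476. 113.] [410. 117.]
side 0.47 [332.0, 193.9, 8.9, 25.1]
scene 0.63 [310.9, 211.6, 6.0, 3.9]
```

{"name": "play_rows", "arguments": {"plan": "0 0.13 -0.14 0 0 0 0.1;0 0.13 -0.14 0 0 0 0.1;0 0 0 0 0 0 0.1;0 0 0 0 0 0 0.1"}}

```text
time: 17.28
position: [0.5774, -0.3177, 0.0957]
tcp_rot: [0.524, 0.852, -0.0, 0.0]
force: [-2.2, -3.1, 2.2]
grip_width: 0.0173
grip_force: 30.0
```

```bash
python3 st.py
```

```text
t 17.28 drv xyz mm [-39.9 -76.5  95.7] F drv [-3.4 -1.8  2.2] w 17.3 30.003615788009483 tq [-0.7   0.43  0.01]
0.74 [265.2, 204.1, 33.4, 96.9]
knob 0.95 [345.9, 80.6, 97.4, 70.0] pred top up/down [455. 113.] [397. 117.]
side 0.53 [329.3, 194.9, 10.5, 23.4]
scene 0.73 [326.9, 212.1, 3.9, 9.6]
scene 0.44 [308.9, 178.7, 9.7, 36.3]
```

{"name": "play_rows", "arguments": {"plan": "0 0.09 -0.17 0 0 0 0.1;0 0.1 -0.17 0 0 0 0.1;0 0 0 0 0 0 0.1;0 0 0 0 0 0 0.1"}}

```text
time: 17.97
position: [0.58, -0.3162, 0.0987]
tcp_rot: [0.524, 0.852, 0.0, 0.001]
force: [2.5, -3.1, -3.3]
grip_width: 0.0175
grip_force: 30.0
```

```bash
python3 st.py
```

```text
t 17.97 drv xyz mm [-36.9 -76.3  98.7] F drv [ 0.9 -3.9 -3.3] w 17.5 30.038655893295072 tq [-0.57 -0.7  -0.01]
0.57 [265.9, 207.4, 31.7, 89.3]
knob 0.82 [339.0, 82.3, 121.6, 62.4] pred top up/down [436. 114.] [386. 118.]
side 0.59 [331.9, 191.4, 11.1, 26.4]
```

{"name": "play_rows", "arguments": {"plan": "-0.05 0.18 -0.1 0 0 0 0.1;0 0.16 -0.1 0 0 0 0.1;0 0 0 0 0 0 0.1;0 0 0 0 0 0 0.1"}}

```text
time: 18.65
position: [0.5822, -0.3152, 0.1006]
tcp_rot: [0.524, 0.852, 0.0, -0.0]
force: [2.8, -0.9, -4.8]
grip_width: 0.0177
grip_force: 30.0
```

```bash
python3 st.py
```

```text
t 18.65 drv xyz mm [-34.5 -76.3 100.6] F drv [ 2.1 -2.1 -4.8] w 17.7 30.013081221550237 tq [-0.22 -0.6  -0.07]
0.65 [266.9, 208.1, 33.4, 91.2]
knob 0.92 [330.6, 89.4, 62.9, 50.1] pred top up/down [422. 114.] [378. 117.]
```

```bash
python3 - <<'E'
from h import *
g=cv2.imread('pics/sidel.png',0);a=cv2.imread('pics/side0.png',0)
for c in (332,335,338): print(c,g[176:226:2,c],a[176:226:2,c])
g=cv2.imread('pics/scenel.png',0);a=cv2.imread('pics/scene4.png',0)
for c in (312,315,318): print(c,g[166:220:2,c],a[166:220:2,c])
w=cam('wrist');x=w['img'].mean(2).astype(int)
print('row114',x[114,300:450:3]);print('row100',x[100,300:450:3])
for z in(.186,.149): 
  for d in (-.008,.008): print(z,d,np.round(proj(w,H+X*d+[0,0,z]),1) if 0 else np.round(proj(w,np.array([.579,-.2315,z])+d*np.array([.895,.446,0])),1))
E
```

```text
332 [181 183 186 182 172 164 165 172 171 166 165 168 157 101  64  44  36  35
  52 110 104  93 133 167 169] [169 172 173 169 160 152 153 159 158 153 154 156 158 162 148  85  78 144
 156 147 111  87 123 157 156]
335 [168 173 179 186 181 171 167 173 166 167 167 169 115  61  63  51  30  26
  27  85 103  68 109 163 150] [157 161 166 174 169 160 154 161 155 155 154 159 158 149 154 135 128 153
 155 143 101  74 104 152 149]
338 [169 175 177 175 177 179 183 180 179 168 168 165 140  81  61  44  35  42
  73 123 140 149 147 107  67] [158 163 165 162 163 166 170 168 166 155 157 155 147 148 160 148 153 155
 155 156 146 140 150 154 156]
312 [208 210 208 220  31  73  48  31  37  54 124 118 118 115  84 120 120 123
  61 106  96 103  98  95 171 197 116] [207 211 210 210 185  39  44  47  44  44  38  66 106 106 112 111 108 108
 105 102 108 105 104  97 171 197 113]
315 [215 115  98 228  27  51  56  28  36  16 119 120 115 117 121 121 116 120
  95  99 101 131 159 125 165  25 145] [214 114  96 213 184  67  45  47  50  45  44  38 124  91  95  84  91  91
  88  81  87  99 103  98 163  27 145]
318 [100 150 101 213  36  50  52  43  33  37  94 118 116 121 118 120 121 117
 109 118 118 153 191 185 205 138  83] [103 150  96 201 183  34  28  27  28  27  43 189  91 129 120 118 121 122
 122 118 120 153 191 187 191 191 103]
row114 [ 88 220 223 222 223 223 223 223 223 223 220 200 213  26  33  30  43  89
  87  89  88  90  89  92  86  85  86  84  86  88  86 220 213 199 172 218
 229 218 214 228 231 174 181 238  23  28  30  39  93  93]
row100 [ 87 223 223 224 223 223 223 225 225 223 224 223 222 223 224 183 123  26
  52  54  84  89  88  86  86  85  85  87  87 220 219 218 220 190 229 186
 225 213 235 190 217 215 225 221  30  31  36  95 103 104]
0.186 -0.008 [390.4 113.5]
0.186 0.008 [454.2 113.9]
0.149 -0.008 [355.8 117.1]
0.149 0.008 [399.4 117.4]
```

{"name": "play_rows", "arguments": {"plan": "0 0 0 0 0 0 0.2;0 0 0 0 0 0 0.35;0 0 0 0 0 0 0.42;0 0 0 0 0 0 0.42;0 0 0 0 0 0 0.42;0 0 -1 0 0 0 0.42;0 0 -2 0 0 0 0.42;0 0 -3 0 0 0 0.42;0 0 -3 0 0 0 0.42;0 0 -3 0 0 0 0.42;0 0 -2 0 0 0 0.3;0 0 0 0 0 0.116 0;0 0 0 0 0 0.116 0;0 0 0 0 0 0.116 0;0 0 0 0 0 0.116 0;0 0 0 0 0 0 0;0 0 0 0 0 0 0"}}

```text
time: 20.47
position: [0.5822, -0.3155, 0.2413]
tcp_rot: [0.704, 0.71, -0.0, 0.0]
force: [0.1, -0.6, -1.4]
grip_width: 0.0009
grip_force: 0.0
```

```bash
python3 - <<'E'
from h import *
w=cam('wrist');s=bot.read_state();print(s['position'],s['tcp_rot'],s['force'],s['grip_width'])
for n in('lock_pin_knob','crank_grip'):
    for k in bot.cut_out(w,n)[:2]:
        e=k['extent'];print(n,round(k['score'],2),e)
        if n[0]=='l':
            ys,xs=np.nonzero(k['pixels']);print(xs.min(),xs.max(),ys.min(),ys.max())
print(proj(w,[.579,-.2315,.149]),proj(w,[.579,-.2315,.123]),proj(w,[.579+.008,-.2315,.149]))
x=w['img'].mean(2).astype(int)
u,v=[int(t) for t in proj(w,[.579,-.2315,.149])]
for r in range(v-16,v+20,4): print(r,u-22,x[r,u-22:u+23])
E
```

```text
[ 0.58217683 -0.31550192  0.24114458] [ 7.04210629e-01  7.09991113e-01 -5.13994284e-05  8.85823481e-05] [-0.24104001  0.44090936  0.75504529] 0.00042253944522848487
lock_pin_knob 0.67 [263.5, 101.8, 23.1, 21.5]
264 284 103 124
crank_grip 0.76 [263.6, 169.4, 29.8, 49.8]
(np.float64(278.83914979745475), np.float64(110.83408684364161)) (np.float64(279.09536005933705), np.float64(112.09391625367267)) (np.float64(288.80551003169984), np.float64(110.91102463865764))
94 256 [127 114 102  86  71  53  91 144 159 157 187 214 218 223 222 222 220 221
 221 224 225 226 227 226 224 221 205 106  91  90  87  88  77 113 225 223
 220 221 218 222 224 223 222 207  88]
98 256 [110 134 179 213 219 225 224 222 219 221 224 223 226 227 226 228 225 223
 219 219 217 220 222 223 224 225 226 225 223 220 221 222 221 221 221 221
 222 222 223 221 223 223 223 221 224]
102 256 [222 221 222 224 225 228 227 227 226 224 222 218 218 219 221 178 197 197
 176 178 224 221 222 221 222 223 223 223 222 223 224 221 222 223 223 222
 224 223 220 218 218 219 219 223 223]
106 256 [ 87 125 223 219 220 221 223 225 225 205 120  88  83 
[... 390 characters left out ...]
8  89  89  88
  90  88  86  88  91  89  91  89  85  53  90 198 225 224 224 224 220 220
 221 222 223 223 222 223 223 222 220]
118 256 [223 224 224 224 226 223 224 222 218  93  57  87  86  88  87  84  91  87
  90  87  86  87  85  85  89  69  50 112 168 221 223 224 223 223 223 223
 219 222 217 219 176 108  88  88  89]
122 256 [218 218 220 222 222 223 226 225 226 226 227 219 165 123  56  44  54  58
  65  52  51  45  31  60 160 195 216 223 222 224 223 221 217 218 221 222
 220 223 226 136  87  83  52  49  51]
126 256 [224 225 227 229 227 228 228 227 226 225 223 220 218 221 221 223 222 224
 222 223 223 223 222 219 219 218 219 221 221 224 225 228 229 228 227 229
 228 226 224 226 225 225 221 216 216]
```

{"name": "play_rows", "arguments": {"plan": "1.5 -0.1 0 0 0 0 0;2 -0.1 0 0 0 0 0;2 -0.1 0 0 0 0 0;1.8 -0.1 0 0 0 0 0;1 -0.1 0 0 0 0 0;0 0 1.5 0 0 0 0;0 0 2 0 0 0 0;0 0 2 0 0 0 0;0 0 1.5 0 0 0 0;0 0 1 0 0 0 0;0 0 0.4 0 0 0 0;0 0 0 0 0 0 0;0 0 0 0 0 0 0"}}

```text
time: 21.7
position: [0.5771, -0.2332, 0.1573]
tcp_rot: [0.706, 0.708, 0.0, 0.0]
force: [-0.4, -1.1, 0.5]
grip_width: 0.0005
grip_force: 0.0
```

{"name": "play_rows", "arguments": {"plan": "0 0 0.2 0 0 0 0;0 0 0.2 0 0 0 0;0 0 0.2 0 0 0 0;0 0 0.15 0 0 0 0;0 0 0.15 0 0 0 0;0 0 0 0 0 0 0"}}

```text
time: 22.2
position: [0.5772, -0.2327, 0.1479]
tcp_rot: [0.706, 0.709, 0.0, 0.0]
force: [2.0, -0.2, 2.9]
grip_width: 0.0006
grip_force: 1.0
```

Contact at about z = 0.148, as expected. Pressing on in small steps.

{"name": "play_rows", "arguments": {"plan": "0 0 0.1 0 0 0 0;0 0 0.1 0 0 0 0;0 0 0.1 0 0 0 0;0 0 0 0 0 0 0"}}

```text
time: 22.53
position: [0.5775, -0.233, 0.1453]
tcp_rot: [0.706, 0.709, 0.0, 0.001]
force: [0.3, -0.1, 6.0]
grip_width: 0.0006
grip_force: 3.0
```

{"name": "play_rows", "arguments": {"plan": "0 0 0.1 0 0 0 0;0 0 0.1 0 0 0 0;0 0 0.1 0 0 0 0;0 0 0 0 0 0 0"}}

```text
time: 22.87
position: [0.5769, -0.2326, 0.1417]
tcp_rot: [0.706, 0.709, 0.0, 0.0]
force: [0.3, -0.6, 2.2]
grip_width: 0.0006
grip_force: 0.8
```

{"name": "play_rows", "arguments": {"plan": "0 0 0.1 0 0 0 0;0 0 0.1 0 0 0 0;0 0 0 0 0 0 0;0 0 0 0 0 0 0"}}

```text
time: 23.2
position: [0.5771, -0.2328, 0.1404]
tcp_rot: [0.706, 0.709, 0.0, 0.0]
force: [0.0, 0.9, 9.4]
grip_width: 0.0005
grip_force: 4.8
```

{"name": "play_rows", "arguments": {"plan": "0 0 0.1 0 0 0 0;0 0 0.1 0 0 0 0;0 0 0 0 0 0 0;0 0 0 0 0 0 0"}}

```text
time: 23.53
position: [0.5773, -0.233, 0.1402]
tcp_rot: [0.706, 0.708, 0.001, 0.001]
force: [-4.5, 3.4, 27.3]
grip_width: 0.0005
grip_force: 13.7
```

{"name": "play_rows", "arguments": {"plan": "0 0 -0.5 0 0 0 0;0 0 -1.5 0 0 0 0;0 0 -2.5 0 0 0 0;0 0 -3 0 0 0 0;0 0 -3 0 0 0 0;-2.5 0 0 0 0 0 0;-3 0 0 0 0 0 0;-3 0 0 0 0 0 0;0 0 0 0 0 0 0;0 0 0 0 0 0 0"}}

```text
time: 24.37
position: [0.5761, -0.3193, 0.2423]
tcp_rot: [0.707, 0.707, -0.0, -0.0]
force: [0.7, 0.4, 0.2]
grip_width: 0.0006
grip_force: 0.0
```

```bash
python3 - <<'E'
from h import *
w=cam('wrist');s=bot.read_state();print(s['position'],s['force'])
x=w['img'].mean(2).astype(int)
for z in (.14,.149):
    c=proj(w,[.5765,-.2325,z]);d=proj(w,[.5845,-.2325,z]);print(z,c,d[0]-c[0])
u,v=[int(t) for t in proj(w,[.5765,-.2325,.14])]
for r in range(v-16,v+20,4): print(r,u-18,x[r,u-18:u+19])
q=cam('side');g=q['img'].mean(2).astype(int)
for c in (332,335,338): print(c,g[190:226:1,c])
for z in(.14,.114,.11): print(proj(q,[.5775,-.232,z]))
for n in ('short_pin','crank_grip'):
    for k in bot.cut_out(q,n)[:1]: print(n,k['score'],k['extent'])
E
```

```text
[ 0.57660214 -0.3176008   0.24205123] [ 1.29079618  0.36670707 -0.88872982]
0.14 (np.float64(282.71736088471135), np.float64(107.82871963734667)) 9.61801746360561
0.149 (np.float64(282.74368540574466), np.float64(107.24172158496725)) 9.95720071335063
91 264 [ 77  59  92 136 151 158 187 221 217 225 222 220 221 221 221 226 226 227
 225 225 224 221 218 219 220 207 160  82 121 114 206 223 219 223 222 222
 221]
95 264 [219 225 225 223 221 219 222 224 225 225 226 227 224 223 219 220 219 221
 221 223 227 225 226 225 223 222 221 222 222 223 222 224 222 223 222 220
 220]
99 264 [227 228 228 228 226 224 222 219 220 220 223 224 225 227 206 154 170 149
 117 193 201 202 223 223 224 223 224 222 223 222 224 226 224 223 222 218
 216]
103 264 [185 221 224 224 226 227 228 227 225 224 113  76  84  90  88  88  87  86
  87  89  87  86  88  87  98 152 221 220 218 219 222 221 225 223 223 221
 223]
107 264 [226 223 223 222 225 225 224 223 172  66  84  88  89  87  89  85  88  89
  87  89  88  89  89  86  86  85  75 181 225 226 226 225 225 224 225 224
 225]
111 264 [224 225 224 223 224 223 224 226 103  61  91
[... 574 characters left out ...]
225 225
 226]
332 [ 54  51  52  55  53  39  27  18  14  29  52  81  88  86  85  84  85  84
  84  75  68  57  45  38  31  28  34  49  80 111 125 135 156 170 171 170]
335 [ 60  59  62  61  59  50  34  20  15  21  42  67  76  78  77  79  78  81
  85  86  86  85  84  78  60  39  29  29  52  93 123 131 151 167 165 145]
338 [ 65  61  61  60  52  36  21  16  30  49  65  74  78  77  77  78  79  77
  78  77  74  76  92 103  90  79  86 103 127 139 141 154 166 171 173 170]
(np.float64(335.14086986517316), np.float64(207.0280025659393))
(np.float64(333.9221307324018), np.float64(215.54055536544416))
(np.float64(333.7398487353479), np.float64(216.8137442559921))
crank_grip 0.59 [342.2, 235.9, 28.9, 22.4]
```

```bash
python3 -c "
from rig import bot
print(bot.finish_job())"
```

```text
the job is handed in; nothing more can be done
None
```

The crank is locked and the job is handed in (no verdict was returned): the long pin dropped into the cross-hole after about 33° of turn, turning stopped there, and pushing stopped dead with the knob top at 0.140 m (collar on the block), the last press reaching 27 N.

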